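# Ready an ultrasound probe for its gel

### The job

Slide open the lock of the dock bay that holds the blue-tailed ultrasound probe, draw the probe out of the slanted bay and turn it over, so that its lens end points upward (30 degrees or more above level) for a colleague to put gel on. Finish still gripping the probe, held still with all of it at least 20 cm above the worktop; never put it down. Leave the orange-tailed probe locked in its bay and do not knock over or shift the gel bottle, kidney dish, oximeter or carton.

Things in the scene. Friction and masses are not known exactly. Their poses are not given: they have to be found in the camera images.
- dock: Fixed light-grey charging dock, two bays side by side. x -82..72, y +-100, top edge z 69 mm; origin under it on the worktop, z up. Its sloping front panel faces its -x (the robot). Bays lean back 50 deg: probes are drawn along u = (0.766, 0, 0.643) of its frame, up and away from the robot. Front panel and probes' broad faces lie along u and y; straight into them is w = (0.643, 0, -0.766).
- bay_left (a point): Centre of the left bay's mouth, at (0, 52, 54) mm in the dock's frame. The pocket below it is 45 mm deep along u, 65 x 29 mm inside, 1.5 mm clear round the probe's head. Above the mouth a back rest 26 mm wide runs 31 mm up behind the probe.
- bay_right (a point): Centre of the right bay's mouth, at (0, -52, 54) mm in the dock's frame; otherwise the same.
- probe_blue: Probe to take, in either bay: white, BLUE tail cap and band, 160 mm long, 26 thick, 0.2 kg. Head 62 mm wide for 45 mm (in the pocket at the start), then a handle 40 mm wide, 115 mm of it free, cap at its upper end. Origin: middle of the dark lens face; z runs from lens to tail (u at the start), y across the width, x through the thickness (w at the start). Lens up = z points down.
- probe_blue_grip (a point): Middle of the blue-tailed probe's handle, on its axis 95 mm from the lens, 50 mm above the bay mouth and about 85 mm above the worktop at the start: a good place to grip across the 40 mm width.
- probe_blue_tail (a point): Middle of the end face of the blue tail cap, on the probe's axis 160 mm from the lens.
- probe_orange: The other probe, the same but with an ORANGE tail cap and band, in the other bay; same frame. Stays locked in.
- lock_left (a joint): Sliding lock of the left bay, m: 0 shut (starts 0 to 0.003), 0.016 fully open; slides outward to the dock's +y. Its dark tongue lies over a shoulder of the probe's head and clears it from 0.010 on. Friction 1.5 N; stays where it is left. Moved by its red tab.
- lock_right (a joint): The same for the right bay: 0 shut, 0.016 fully open; slides outward to the dock's -y.
- tab_left (a point): Red thumb tab of the left lock: block 12 mm wide along the dock's y, 18 mm along u, standing 21 mm out of the lock's plate. The point lies in it, 6 mm under its outer face and 14 mm over the plate (along w). Moves with the lock; when shut at (-34, 72, 75) mm in the dock's frame. Over 50 mm free on either side of it.
- tab_right (a point): Red thumb tab of the right lock, the same; when shut at (-34, -72, 75) mm in the dock's frame.
- gel_bottle: Pale blue gel bottle with white nozzle, 58 mm diameter, 172 mm high, left of the dock; origin under its centre. Leave alone.
- kidney_dish: Kidney dish, 97 x 197 x 35 mm, far left; origin under its centre. Leave alone.
- oximeter: Blue and white finger oximeter, 34 x 58 x 31 mm, right of the dock; origin under its centre. Leave alone.
- carton_suture: White and purple carton, 53 x 88 x 30 mm, right of the dock; origin under its centre. Leave alone.

How it is judged:
By the outcome, as a careful person would: the job done as asked, in the order asked, and still so for the second after the job is handed in, while the arm keeps its last pose, push and grip.
It also fails if it takes over 45 s, if anything falls off the work surface, if the arm or the gripper's body presses on something with over 40 N, if the wrist force passes 120 N, or if a joint passes its speed limit or range.

### The arm

A 6-joint arm with a two-finger parallel gripper is mounted at the origin on a cart in front of the work surface, level with it; the furniture and walls round the work are solid. World frame = base frame: x ahead of the robot, y to its left, z up, the work surface at z = 0. Lengths are in m, angles in rad, forces in N, time in s.
With the tool pointing down it reaches from about 0.35 to 0.775 m from the base axis. Payload 7.3 kg.
Tool frame: the origin (TCP) lies at the very end of the fingers, on their centre line; the grasp point (between the pads) lies 19 mm behind it; z points along the fingers, x is the direction in which the jaws open and shut, and the axes are right-handed (so a half turn about z gives the same grasp; the last joint's range is limited). The gripper opens to 92 mm and grips with 3 to 60 N. Pads are 19 mm wide; open, the fingers measure 130 mm over their backs; the gripper's body (75 mm by 190 mm) begins 47 mm behind the grasp point.
Start: joints at [-1.272, 0.342, 1.524, -0, 1.275, -0.146], TCP at [0.226, -0.474, 0.227] pointing down, gripper open.
Joint ranges: [-2.53, 2.53], [-0.77, 2.02], [0.04, 2.7], [-1, 4.14], [0.28, 2.66], [-3.11, 3.11]. Speed limits (rad/s): [2.57, 2.57, 3.14, 3.14, 3.14, 3.14].

### API

Orientations are given as [roll, pitch, yaw] about the fixed x, y, z axes, in that order (R = Rz(yaw) Ry(pitch) Rx(roll)).
In Python, from cell import robot, read_camera, nets gives the robot as it stands. The module is installed in compiled form; this text tells all that it offers.
- The arm moves only by the tool carry_out, never from a script. Its arguments are lists of equal length, an entry for each row: "translation": the shift along the tool's x, y, z in m, a list of three; "turn": the turn, a rotation vector about the tool's x, y, z in rad, a list of three; "gripper": the gripper's target within -1 to 1 (shut at 1, half-way at 0, fully open at -1). A call has 1 to 10 rows; each row shifts and turns the commanded pose from where the row before left it, along the tool's axes as they then stand; what a row does not reach is not made up. A row lasts 1/10 s, in which the tool goes at most 50 mm and 8.59 degrees, less where a joint would pass 70% of its speed; a pose out of reach is approached as far as the arm can. A call with a gripper value outside its range is refused whole. The fingers move at their own pace and stop on an object; "squeeze" is the grip in N (left out, the last holds). Time passes only in rows, so rows that do not move let the fingers close. It gives the time, the measured TCP pose, the force and the opening at its end, in the units of the state.
- robot.observe(): the state, without advancing time (a new reading comes with each control period).
- read_camera(name): name is "side" or "top"; returns a dict with "img" (480x640x3 uint8, red, green, blue), "fx", "fy", "cx", "cy" (pixels), "distortion" ([k1, k2, p1, p2, k3] as OpenCV has them; the pictures are not rectified), "world_from_camera" (4x4, takes a point from camera to world coordinates). Camera axes: x right, y down, z forward; pixel columns grow to the right and rows downward; lengths in m; the calibration is good to about 2 mm. A picture is of the moment at which its call begins. There is no depth.
- robot.hand_in(): hands the job in, once; it reports no verdict.
Trained networks look in a picture, given as the dict that the camera call returned (one of the last four; its "shot" number tells which), for a name from the list of things; names that differ only in an ending like _2 or _b are one class to them, and where a whole thing is asked for, a point or a joint stands for the part that bears it (a point fixed in the world has none). Each returns a list of dicts, best first, with "score" (0 to 1); they miss things now and then, are a little off and sometimes report something else, mostly with a low value. They report only what shows in the picture. A call takes as long as a camera call.
- nets.regions_of(picture, name): "region" (480x640 bool, what is visible of it) and "pixel" ([column, row] in pixels, amid what is visible of it).
- nets.tip_of(picture, name): "pixel" ([column, row] in pixels: a listed point, or the origin of a listed thing).
The state is a dict: "time": time; "qpos": joint angles; "qvel": joint speeds; "joint_efforts": joint torques, N m; "tool_pos": TCP position; "tool_rot": TCP orientation; "contact_force": force on the tool from outside, world axes, zero at the start; "torque": the same for the moment, N m; "opening": finger opening in m.
Only numpy, scipy, OpenCV 4.12 (cv2) and the standard library are available. Lean on these libraries where they do the work, as an engineer would, in place of code of your own. Each camera call takes 0.05 s, during which the arm holds its last target. There are 200 camera calls.

## Working session

There is one attempt and no reset: what is moved stays moved. The work goes in short steps, Python scripts to look and compute and a tool call to move; the robot and the scene stay as the last step left them, time stands still between calls to the robot, and variables do not carry over. Pictures are saved under pics/ and viewed, about 8 in all and at most 12, crops included, and the job is handed in when it is done.

Besides the shell and the picture viewer there is one more tool, called after "Call:" as name(argument=value, ...), one argument or row to a line, values as JSON. carry_out: Moves the arm, as the interface text tells. Its arguments: {"type":"object","properties":{"translation":{"type":"array","items":{"type":"array","items":{"type":"number"}}},"turn":{"type":"array","items":{"type":"array","items":{"type":"number"}}},"gripper":{"type":"array","items":{"type":"number"}},"squeeze":{"type":"number"}},"required":["translation","turn","gripper"]}

```bash
mkdir -p pics; cat > h.py <<'E'
import numpy as np, cv2
from cell import robot, read_camera, nets
from scipy.spatial.transform import Rotation as R
def K(p): return np.array([[p['fx'],0,p['cx']],[0,p['fy'],p['cy']],[0,0,1.]])
def ray(p,px):
    u=cv2.undistortPoints(np.array([[px]],float),K(p),np.array(p['distortion']))[0,0]
    T=np.array(p['world_from_camera']); d=T[:3,:3]@[u[0],u[1],1]
    return T[:3,3],d/np.linalg.norm(d)
def proj(p,X):
    T=np.linalg.inv(np.array(p['world_from_camera'])); 
    return cv2.projectPoints(np.atleast_2d(X).astype(float),cv2.Rodrigues(T[:3,:3])[0],T[:3,3],K(p),np.array(p['distortion']))[0][:,0]
def tri(rs):
    A=sum(np.eye(3)-np.outer(d,d) for o,d in rs); b=sum((np.eye(3)-np.outer(d,d))@o for o,d in rs)
    return np.linalg.solve(A,b)
def save(p,n): cv2.imwrite(f'pics/{n}.png',p['img'][:,:,::-1])
E
cat > a.py <<'E'
from h import *
P={n:read_camera(n) for n in('side','top')}
s=robot.observe(); print(s['time'],s['tool_pos'],s['tool_rot'],s['opening'],s['contact_force'])
for n,p in P.items(): save(p,n+'0'); print(n,np.round(p['world_from_camera'],3).tolist(),p['fx'])
for nm in ['bay_left','bay_right','tab_left','tab_right','probe_blue_grip','probe_blue_tail','probe_orange','dock','gel_bottle','oximeter','carton_suture','kidney_dish']:
    rs=[]
    for n,p in P.items():
        t=nets.tip_of(p,nm)
        if t: rs.append(ray(p,t[0]['pixel'])); print(nm,n,[(np.round(x['pixel'],1).tolist(),round(x['score'],2)) for x in t[:2]])
    if len(rs)==2:
        X=tri(rs); print('   ->',np.round(X,4),[np.round(np.linalg.norm(np.cross(d,X-o)),4) for o,d in rs])
    elif rs: o,d=rs[0]; print('  z0:',np.round(o-d*o[2]/d[2],4))
E
python3 a.py
```

```text
0.1 [ 0.22581409 -0.47357772  0.22613907] [-3.14142730e+00  1.29447968e-03 -1.12595093e+00] 0.09199311718981831 [0.27934148 0.28253505 0.70885309]
side [[0.999, 0.026, -0.046, 0.584], [0.052, -0.614, 0.788, -0.985], [-0.008, -0.789, -0.614, 0.819], [0.0, 0.0, 0.0, 1.0]] 546.0632301759091
top [[0.014, -0.983, 0.181, 0.267], [-1.0, -0.015, -0.004, -0.104], [0.007, -0.181, -0.984, 1.5], [0.0, 0.0, 0.0, 1.0]] 589.4288317766204
bay_left side [([312.6, 271.9], 0.78)]
bay_left top [([330.8, 244.1], 0.77)]
   -> [ 0.542  -0.134   0.0515] [np.float64(0.0017), np.float64(0.0017)]
bay_right side [([305.1, 306.2], 0.92)]
bay_right top [([373.0, 248.9], 0.88)]
   -> [ 0.5314 -0.2391  0.056 ] [np.float64(0.0026), np.float64(0.0026)]
tab_left side [([295.8, 256.9], 0.75)]
tab_left top [([180.2, 236.4], 0.7), ([320.6, 256.4], 0.62)]
   -> [ 0.5405  0.2895 -0.2327] [np.float64(0.0723), np.float64(0.0723)]
tab_right side [([284.3, 306.8], 0.73)]
  z0: [ 0.487 -0.187  0.   ]
probe_blue_grip side [([329.1, 263.2], 0.82)]
probe_blue_grip top [([333.8, 224.4], 0.84)]
   -> [ 0.5806 -0.141   0.0847] [np.fl
[... 377 characters left out ...]
9 -0.1472 -0.0389] [np.float64(0.0203), np.float64(0.0203)]
gel_bottle side [([294.0, 373.7], 0.66), ([284.7, 209.6], 0.58)]
gel_bottle top [([218.3, 278.3], 0.73)]
   -> [ 0.5053  0.2695 -0.7838] [np.float64(0.0518), np.float64(0.0518)]
oximeter side [([294.2, 374.0], 0.98)]
oximeter top [([412.2, 259.4], 0.66)]
   -> [ 0.517  -0.3484 -0.0119] [np.float64(0.0021), np.float64(0.0021)]
carton_suture side [([333.0, 430.4], 0.79)]
carton_suture top [([459.5, 232.7], 0.91)]
   -> [ 0.589  -0.4723  0.0037] [np.float64(0.0039), np.float64(0.0039)]
kidney_dish side [([325.5, 189.1], 0.76)]
kidney_dish top [([180.3, 236.8], 0.65)]
   -> [0.5619 0.258  0.0024] [np.float64(0.0011), np.float64(0.0011)]
```

View pictures.

```bash
python3 - <<'E'
import cv2
a=cv2.imread('pics/side0.png')[180:400,200:460]; b=cv2.imread('pics/top0.png')[150:340,180:480]
cv2.imwrite('pics/c1.png',cv2.resize(a,None,fx=2.7,fy=2.7,interpolation=2)); cv2.imwrite('pics/c2.png',cv2.resize(b,None,fx=2.6,fy=2.6,interpolation=2))
E
```

```text
(no output)
```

View pics/c1.png

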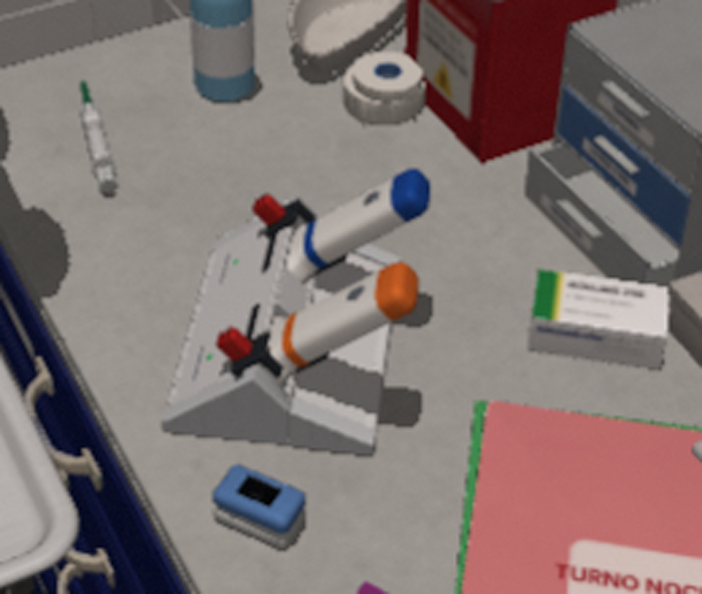

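View pics/c2.png

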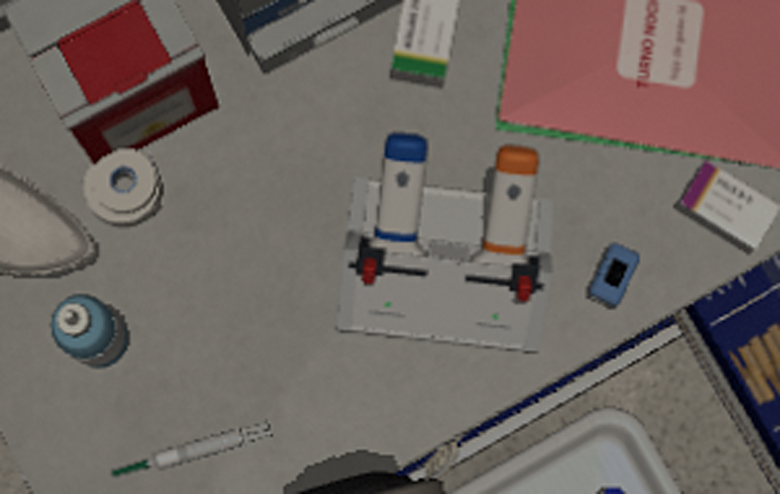

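The blue probe is in the left bay. The left tab is at about side (299,257) and top (321,253), the right tab at side (287,308) and top (381,260). I'll fit the dock pose (x, y, yaw) to all the points.

```bash
cat > f.py <<'E'
from h import *
from scipy.optimize import least_squares
u=np.array([.766,0,.643]);w=np.array([.643,0,-.766])
BL=np.array([0,52,54.])/1e3; BR=BL*[1,-1,1]
D={'bay_left':BL,'bay_right':BR,'tab_left':np.array([-34,73,75])/1e3,'tab_right':np.array([-34,-73,75])/1e3,'probe_blue_grip':BL+u*.05,'probe_blue_tail':BL+u*.115,
'probe_orange':BR-u*.045}
M={'side':{'tab_left':(298.5,258),'tab_right':(286.5,308)},'top':{'tab_left':(321.3,253.5),'tab_right':(381,260.5)}}
obs=[]
for r in range(3):
  for n in('side','top'):
    p=read_camera(n)
    for k in D:
        if k in M[n]:
            if r==0: obs.append((p,n,k,np.array(M[n][k])))
            continue
        t=nets.tip_of(p,k)
        if t and t[0]['score']>.5 and k!='probe_orange': obs.append((p,n,k,np.array(t[0]['pixel'])))
def W(q,X): return R.from_euler('z',q[2]).apply(X)+[q[0],q[1],0]
def f(q): return np.concatenate([proj(p,W(q,D[k]))[0]-px for p,n,k,px in obs])
s=least_squares(f,[.54,-.187,-.1],loss='soft_l1'); q=s.x
print('dock',np.round(q[:2],4),np.degrees(q[2]))
for (p,n,k,px),e in zip(obs,f(q).reshape(-1,2)): print(n,k,np.round(e,1))
for k in D: print(k,np.round(W(q,D[k]),4))
np.save('dock.npy',q)
E
python3 f.py
```

```text
dock [ 0.5381 -0.1877] -6.22312187630069
side bay_left [2.1 1.8]
side bay_right [-1.3  2. ]
side tab_left [-0.4 -1.8]
side tab_right [-1.8 -2.5]
side probe_blue_grip [1.1 0.5]
side probe_blue_tail [-2.2 -3.1]
top bay_left [ 1.2 -1. ]
top bay_right [ 0.3 -1.2]
top tab_left [ 0.3 -0.1]
top tab_right [-0.4  0.2]
top probe_blue_grip [-0.9 -1.1]
top probe_blue_tail [-1.4  0.4]
side bay_left [-1.1 -1.5]
side bay_right [-3.9  1.1]
side probe_blue_grip [1.8 0.3]
side probe_blue_tail [-2.7 -0.8]
top bay_left [3.3 0.3]
top bay_right [1.3 0.6]
top probe_blue_grip [1.4 0.2]
top probe_blue_tail [-0.1 -1.9]
side bay_left [-0.2 -0.7]
side bay_right [ 1.6 -3.3]
side probe_blue_grip [ 3.1 -1. ]
side probe_blue_tail [ 0.  -1.6]
top bay_left [0.8 0.6]
top bay_right [ 0.4 -1.9]
top probe_blue_grip [-1.   1.4]
top probe_blue_tail [ 1.9 -2.5]
bay_left [ 0.5438 -0.136   0.054 ]
bay_right [ 0.5325 -0.2394  0.054 ]
tab_left [ 0.5122 -0.1115  0.075 ]
tab_right [ 0.4964 -0.2566  0.075 ]
probe_blue_grip [ 0.5818 -0.1402  0.0862]
probe_blue_tail [ 0.6313 -0.1456  0.1279]
probe_orange [ 0.4982 -0.2357  0.0251]
```

```bash
cat > plan.py <<'E'
from h import *
q=np.load('dock.npy'); Rd=R.from_euler('z',q[2]); u=np.array([.766,0,.643]);w=np.array([.643,0,-.766]); BL=np.array([0,.052,.054])
def W(X): return Rd.apply(X)+[q[0],q[1],0]
def rot(zd,sx=-1):
    z=Rd.apply(zd); x=Rd.apply([0,sx,0]); return R.from_matrix(np.c_[x,np.cross(z,x),z])
def st(): 
    s=robot.observe(); return s,np.array(s['tool_pos']),R.from_euler('xyz',s['tool_rot'])
def go(p0,R0,p1,R1=None):
    if R1 is not None: r=(R0.inv()*R1).as_rotvec(); print('turn',np.round(r,4),'deg',np.degrees(np.linalg.norm(r)).round(2))
    print('shift',np.round(R0.inv().apply(p1-p0),4),'len',np.linalg.norm(p1-p0).round(4))
E
python3 - <<'E'
from plan import *
s,p,Ro=st(); T=W([-.034,.073,.075]); h=np.array([.43,-.10,.25])
go(p,Ro,h,rot(w)); print('then'); go(h,rot(w),T+Rd.apply(w)*(.009-.09)); print(T)
E
```

```text
turn [0.6801 0.1931 0.5305] deg 50.64
shift [-0.2497 -0.3451 -0.0233] len 0.4266
then
shift [0.0025 0.0489 0.1064] len 0.1171
[ 0.51223971 -0.11147722  0.075     ]
```

Call:
carry_out(
  translation=[
    [-0.025,-0.0345,-0.0023],
    [-0.025,-0.0345,-0.0023],
    [-0.025,-0.0345,-0.0023],
    [-0.025,-0.0345,-0.0023],
    [-0.025,-0.0345,-0.0023],
    [-0.025,-0.0345,-0.0023],
    [-0.025,-0.0345,-0.0023],
    [-0.025,-0.0345,-0.0023],
    [-0.025,-0.0345,-0.0023],
    [-0.025,-0.0345,-0.0023],
  ],
  turn=[
    [0,0,0],
    [0,0,0],
    [0,0,0],
    [0,0,0],
    [0,0,0],
    [0,0,0],
    [0,0,0],
    [0,0,0],
    [0,0,0],
    [0,0,0],
  ],
  gripper=[0,0,0,0,0,0,0,0,0,0],
)

```text
time: 4.1
tool_pos: [0.4304, -0.0982, 0.2501]
tool_rot: [-3.141, -0.001, -1.126]
contact_force: [-0.4, -0.9, 0.1]
opening: 0.0458
```

Call:
carry_out(
  translation=[
    [0,0,0],
    [0,0,0],
    [0,0,0],
    [0,0,0],
    [0,0,0],
    [0,0,0],
    [0,0,0],
    [0,0,0],
    [0,0,0],
  ],
  turn=[
    [0.085,0.0241,0.0663],
    [0.085,0.0241,0.0663],
    [0.085,0.0241,0.0663],
    [0.085,0.0241,0.0663],
    [0.085,0.0241,0.0663],
    [0.085,0.0241,0.0663],
    [0.085,0.0241,0.0663],
    [0.085,0.0241,0.0663],
    [0,0,0],
  ],
  gripper=[0,0,0,0,0,0,0,0,0],
)

```text
time: 5.0
tool_pos: [0.4279, -0.0987, 0.2483]
tool_rot: [-2.445, 0.002, -1.681]
contact_force: [0.3, 0.6, -0.3]
opening: 0.046
```

```bash
python3 - <<'E'
from plan import *
s,p,Ro=st(); T=W([-.034,.073,.075]); print(p,s['opening'],np.round(s['qpos'],3),s['contact_force'])
go(p,Ro,T+Rd.apply(w)*(.009-.05),rot(w))
E
```

```text
[ 0.42791923 -0.09868076  0.24832303] 0.04600413886298115 [-0.656 -0.159  2.255  0.71   0.539  0.5  ] [ 0.25459924  0.59824868 -0.26253842]
turn [ 0.0016  0.0009 -0.0024] deg 0.17
shift [0.0038 0.0459 0.1466] len 0.1537
```

Call:
carry_out(
  translation=[
    [0.0008,0.0092,0.0293],
    [0.0008,0.0092,0.0293],
    [0.0008,0.0092,0.0293],
    [0.0008,0.0092,0.0293],
    [0.0006,0.0091,0.0293],
    [0,0,0],
    [0,0,0],
  ],
  turn=[
    [0,0,0],
    [0,0,0],
    [0,0,0],
    [0,0,0],
    [0,0,0],
    [0,0,0],
    [0,0,0],
  ],
  gripper=[0,0,0,0,0,0,0],
)

```text
time: 5.7
tool_pos: [0.4805, -0.1049, 0.139]
tool_rot: [-2.435, 0.009, -1.67]
contact_force: [-0.2, 0.7, -0.0]
opening: 0.0455
```

```bash
python3 - <<'E'
from plan import *
s,p,Ro=st(); T=W([-.034,.073,.075]); print(p,s['opening'],np.round(s['qpos'],3),s['contact_force'])
go(p,Ro,T+Rd.apply(w)*(.009),rot(w))
ims=[]
for n in('side','top'):
    c=read_camera(n); a,b=proj(c,p)[0].astype(int); t=proj(c,T)[0]
    x0,y0=a-60,b-60; im=cv2.resize(c['img'][y0:y0+130,x0:x0+130,::-1],None,fx=3,fy=3,interpolation=2)
    for X,col in((p,(0,255,0)),(T,(255,255,0))):
        cv2.drawMarker(im,tuple(((proj(c,X)[0]-[x0,y0])*3).astype(int)),col,0,12,1)
    ims.append(im)
cv2.imwrite('pics/t1.png',np.hstack(ims))
E
```

```text
[ 0.48045729 -0.10492696  0.1389684 ] 0.04548898949804 [-0.574  0.198  2.337  1.695  0.311 -0.499] [-0.17480113  0.68406703 -0.01649135]
turn [-0.0083  0.0132  0.0017] deg 0.9
shift [0.0041 0.017  0.0786] len 0.0805
```

View pics/t1.png

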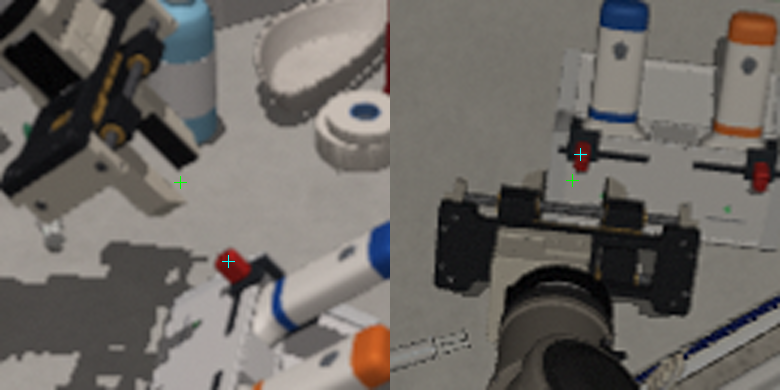

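The 40° tilt takes j5 to its lower limit at this spot. I'll use a 20° tilt for the tab, and fit the arm's kinematics to plan the probe grasp.

```bash
cat >> plan.py <<'E'
def tilt(d): a=np.radians(d); return np.array([np.sin(a),0,-np.cos(a)])
E
python3 - <<'E'
from plan import *
s,p,Ro=st(); T=W([-.034,.073,.075]); R1=rot(tilt(20)); print(s['time'])
g=T+R1.apply([0,0,.006])
go(p,Ro,g-R1.apply([0,0,.06]),R1)
E
```

```text
5.8
turn [-0.3591  0.0112  0.0041] deg 20.59
shift [ 0.003  -0.0015  0.0197] len 0.02
```

Call:
carry_out(
  translation=[
    [0,0,0],
    [0,0,0],
    [0,0,0],
    [0,0,0],
    [0,0,0],
  ],
  turn=[
    [-0.09,0.0028,0.001],
    [-0.09,0.0028,0.001],
    [-0.09,0.0028,0.001],
    [-0.09,0.0028,0.001],
    [0,0,0],
  ],
  gripper=[0,0,0,0,0],
)

```text
time: 6.3
tool_pos: [0.4842, -0.0934, 0.1402]
tool_rot: [-2.576, 0.038, -1.646]
contact_force: [1.0, 0.6, -0.3]
opening: 0.0459
```

```bash
cat > kin.py <<'E'
from plan import *
from scipy.optimize import least_squares
S=[([-1.272,.342,1.524,0,1.275,-.146],[.226,-.474,.227],[-3.1414,.0013,-1.126]),
([-.656,-.159,2.255,.71,.539,.5],[.4279,-.0987,.2483],[-2.445,.002,-1.681]),
([-.574,.198,2.337,1.695,.311,-.499],[.4805,-.1049,.1390],[-2.435,.009,-1.67])]
Ry=lambda a:R.from_euler('y',a); Rz=lambda a:R.from_euler('z',a)
def fk(k,q):
    r0,h,ax,az,bx,bz,ex,d=k; A=Rz(q[0]); B=A*Ry(q[1]); C=A*Ry(q[1]+q[2]); E=C*Rz(-q[3])*Ry(q[4])
    return A.apply([r0,0,h])+B.apply([ax,0,az])+C.apply([bx,0,bz])+E.apply([ex,0,d]), E*Rz(q[5])
def fit(S):
    k0=np.array([0,.3,0.03,.33,.05,.36,.07,.25])
    f=lambda k:np.concatenate([fk(k,q)[0]-p for q,p,_ in S]+[(k-k0)*1e-3])
    s=least_squares(f,k0); return s.x,[np.linalg.norm(fk(s.x,q)[0]-p) for q,p,_ in S]
E
python3 - <<'E'
from kin import *
s,p,Ro=st(); T=W([-.034,.073,.075]); R1=rot(tilt(20)); print(s['time'],p,np.round(s['qpos'],3))
g=T+R1.apply([0,0,.006]); go(p,Ro,g-R1.apply([0,0,.03]),R1)
S.append((list(s['qpos']),p,s['tool_rot']))
for q_,p_,r_ in S:
    print(np.round(fk(np.zeros(8),q_)[1].as_matrix(),2).tolist(), np.round(R.from_euler('xyz',r_).as_matrix(),2).tolist())
print(fit(S))
E
```

```text
6.3 [ 0.48423653 -0.09341422  0.14015594] [-0.518  0.19   2.211  0.86   0.347  0.379]
turn [-0.2158  0.0484  0.0131] deg 12.69
shift [0.0172 0.0047 0.0467] len 0.05
[[-0.43, 0.9, 0.0], [0.9, 0.43, -0.0], [-0.0, -0.0, -1.0]] [[0.43, -0.9, -0.0], [-0.9, -0.43, 0.0], [-0.0, -0.0, -1.0]]
[[-0.74, 0.63, 0.23], [0.41, 0.69, -0.6], [-0.54, -0.35, -0.77]] [[-0.11, -0.76, 0.64], [-0.99, 0.09, -0.07], [-0.0, -0.64, -0.77]]
[[-0.15, -0.94, 0.32], [-0.82, -0.06, -0.57], [0.55, -0.34, -0.76]] [[-0.1, -0.76, 0.65], [-1.0, 0.08, -0.06], [-0.01, -0.65, -0.76]]
[[-0.94, 0.2, 0.28], [0.05, 0.89, -0.46], [-0.34, -0.41, -0.84]] [[-0.08, -0.84, 0.54], [-1.0, 0.08, -0.01], [-0.04, -0.54, -0.84]]
(array([ 0.41151389, -0.38298584,  0.36657657, -0.26723848, -0.28414163,
       -0.20222745,  0.03529732, -0.64984005]), [np.float64(0.0765788200754047), np.float64(0.015084686715755604), np.float64(0.02416393796052614), np.float64(0.03310319775220506)])
```

```bash
sed -i 's/Rz(-q\[3\])/Rz(q[3])/; s/E\*Rz(q\[5\])/E*Rz(np.pi+q[5])/' kin.py
sed -i 's/^Ry=/S.append(([-.518,.19,2.211,.86,.347,.379],[.48424,-.09341,.14016],[-2.576,.038,-1.646]))\nRy=/' kin.py
python3 - <<'E'
from kin import *
for q_,p_,r_ in S: print(np.degrees((R.from_euler('xyz',r_).inv()*fk(np.zeros(8),q_)[1]).as_rotvec()).round(1))
k,e=fit(S); print(np.round(k,3),e)
E
```

```text
[-0.   0.1 -0. ]
[-0. -0. -0.]
[-0.  -0.  -0.1]
[-0.   0.1  0.1]
[-0.113  0.392 -0.088  0.708  0.138  0.541 -0.001  0.571] [np.float64(0.07646901785461419), np.float64(0.007754982879118749), np.float64(0.007595077347184275), np.float64(0.015562419347878926)]
```

```bash
python3 - <<'E'
s=open('kin.py').read()
s=s.replace("r0,h,ax,az,bx,bz,ex,d=k;","h,ly,az,bx,bz,by,ex,d=k;").replace("[r0,0,h]","[0,ly,h]").replace("[ax,0,az]","[0,0,az]").replace("[bx,0,bz]","[bx,by,bz]").replace("[0,.3,0.03,.33,.05,.36,.07,.25]","[.3,.07,.35,0,.36,0,0,.25]")
open('kin.py','w').write(s)
E
python3 - <<'E'
from kin import *
k,e=fit(S); print(np.round(k,3),np.round(e,4))
E
```

```text
[0.223 0.073 0.506 0.046 0.38  0.003 0.    0.318] [0.     0.0001 0.0002 0.0003]
```

```bash
cat >> kin.py <<'E'
lo=np.array([-2.53,-.77,.04,-1,.28,-3.11]);hi=np.array([2.53,2.02,2.7,4.14,2.66,3.11])
KK=fit(S)[0]
def ik(p,Rt,q0=None,n=25,seed=0):
    rng=np.random.default_rng(seed); out=[]
    def f(q):
        a,b=fk(KK,q); return np.r_[(a-p)*10,(b.inv()*Rt).as_rotvec()]
    for i in range(1 if q0 is not None else n):
        x0=np.clip(q0,lo+1e-3,hi-1e-3) if q0 is not None else rng.uniform(np.maximum(lo,[-.9,-.7,1,-1,.3,-3]),np.minimum(hi,[.5,1.5,2.6,4.1,1.8,3]))
        r=least_squares(f,x0,bounds=(lo,hi),xtol=1e-9)
        if r.cost<1e-6 and not any(np.abs(r.x-o).max()<.02 for o in out): out.append(r.x)
    return out
E
python3 - <<'E'
from kin import *
for nm,T,off in (('tab',W([-.034,.073,.075]),.006),('tabout',W([-.034,.086,.075]),-.08),('grip',W(BL+u*.055),.014),('drawn',W(BL+u*.13),.014)):
  for t in (0,10,20,40,60):
    for sx in (-1,1):
      R1=rot(tilt(t),sx); s=ik(T+R1.apply([0,0,off]),R1); print(nm,t,sx,[np.round(x,2).tolist() for x in s])
E
```

```text
tab 0 -1 [[-0.36, 0.52, 1.73, -0.0, 0.89, 1.32]]
tab 0 1 [[-0.36, 0.52, 1.73, 0.0, 0.89, -1.82]]
tab 10 -1 [[-0.39, 0.45, 1.88, 0.08, 0.64, 1.23]]
tab 10 1 [[-0.39, 0.45, 1.88, 0.08, 0.64, -1.91]]
tab 20 -1 [[-0.42, 0.41, 2.03, 0.29, 0.39, 1.01]]
tab 20 1 [[-0.42, 0.41, 2.03, 0.29, 0.39, -2.14]]
tab 40 -1 [[-0.52, 0.43, 2.31, 2.34, 0.36, -1.13]]
tab 40 1 [[-0.52, 0.43, 2.31, 2.34, 0.36, 2.01]]
tab 60 -1 [[-0.63, 0.72, 2.53, 2.65, 1.15, -1.63]]
tab 60 1 [[-0.63, 0.72, 2.53, 2.65, 1.15, 1.51]]
tabout 0 -1 [[-0.34, 0.41, 1.64, -0.0, 1.1, 1.34]]
tabout 0 1 [[-0.34, 0.41, 1.64, 0.0, 1.1, -1.8]]
tabout 10 -1 [[-0.37, 0.3, 1.83, 0.06, 0.85, 1.27]]
tabout 10 1 [[-0.37, 0.3, 1.83, 0.06, 0.85, -1.87]]
tabout 20 -1 [[-0.42, 0.21, 2.01, 0.19, 0.59, 1.12]]
tabout 20 1 [[-0.42, 0.21, 2.01, 0.19, 0.59, -2.02]]
tabout 40 -1 [[-0.55, 0.17, 2.38, 1.78, 0.29, -0.57]]
tabout 40 1 [[-0.55, 0.17, 2.38, 1.78, 0.29, 2.57]]
tabout 60 -1 []
tabout 60 1 []
grip 0 -1 [[-0.36, 0.63, 1.49, -0.0, 1.02, 1.32]]
grip 0 1 [[-0.36, 0.63, 1.49, 0.0, 1.02, -1.83]]
grip 10 -1 [[-0.39, 0.56, 1.65, 0.07, 0.76, 1.25]]
grip 10 1 [[-0.39, 0.56, 1.65, 0.07, 0.76, -1.9]]
grip 20 -1 [[-0.42, 0.51, 1.81, 0.22, 0.5, 1.09]]
grip 20 1 [[-0.42, 0.51, 1.81, 0.22, 0.5, -2.05]]
grip 40 -1 []
grip 40 1 []
grip 60 -1 [[-0.56, 0.66, 2.3, 2.63, 0.88, -1.47]]
grip 60 1 [[-0.56, 0.66, 2.3, 2.63, 0.88, 1.67]]
drawn 0 -1 [[-0.34, 0.67, 1.26, -0.0, 1.21, 1.34]]
drawn 0 1 [[-0.34, 0.67, 1.26, 0.0, 1.21, -1.8]]
drawn 10 -1 [[-0.36, 0.59, 1.43, 0.05, 0.95, 1.29]]
drawn 10 1 [[-0.36, 0.59, 1.43, 0.05, 0.95, -1.85]]
drawn 20 -1 [[-0.38, 0.52, 1.6, 0.15, 0.69, 1.2]]
drawn 20 1 [[-0.38, 0.52, 1.6, 0.15, 0.69, -1.94]]
drawn 40 -1 []
drawn 40 1 []
drawn 60 -1 [[-0.49, 0.56, 2.13, 2.57, 0.65, -1.3]]
drawn 60 1 [[-0.49, 0.56, 2.13, 2.57, 0.65, 1.84]]
```

```bash
python3 - <<'E'
from kin import *
s,p,Ro=st(); T=W([-.034,.073,.075]); R1=rot(tilt(15)); g=T+R1.apply([0,0,.006])
go(p,Ro,g-R1.apply([0,0,.07]),R1)
print([np.round(x,2) for x in ik(g-R1.apply([0,0,.07]),R1)])
for P in ([.6,-.1,.4],[.55,-.1,.45],[.6,-.05,.35]):
  for t in (20,45,65,75):
    R2=rot(tilt(t),1); print(P,t,[np.round(x,2).tolist() for x in ik(np.array(P),R2)])
E
```

```text
turn [-0.303   0.0478  0.0152] deg 17.6
shift [ 0.0155 -0.0093  0.0092] len 0.0202
[array([-0.42,  0.29,  1.93,  0.13,  0.68,  1.17])]
[0.6, -0.1, 0.4] 20 [[-0.33, 0.22, 1.27, 0.08, 1.31, -1.8]]
[0.6, -0.1, 0.4] 45 [[-0.4, 0.02, 1.71, 0.33, 0.68, -2.04]]
[0.6, -0.1, 0.4] 65 []
[0.6, -0.1, 0.4] 75 [[-0.48, 0.0, 2.15, 2.24, 0.46, 2.32]]
[0.55, -0.1, 0.45] 20 [[-0.37, 0.12, 1.26, 0.09, 1.42, -1.83]]
[0.55, -0.1, 0.45] 45 [[-0.46, -0.1, 1.69, 0.33, 0.83, -2.05]]
[0.55, -0.1, 0.45] 65 [[-0.54, -0.19, 2.0, 1.06, 0.45, -2.77]]
[0.55, -0.1, 0.45] 75 [[-0.57, -0.18, 2.15, 1.78, 0.46, 2.78]]
[0.6, -0.05, 0.35] 20 [[-0.23, 0.22, 1.41, 0.05, 1.17, -1.71]]
[0.6, -0.05, 0.35] 45 [[-0.27, 0.04, 1.82, 0.24, 0.51, -1.89]]
[0.6, -0.05, 0.35] 65 []
[0.6, -0.05, 0.35] 75 [[-0.32, 0.08, 2.25, 2.73, 0.53, 1.87]]
```

Call:
carry_out(
  translation=[
    [0.0015,-0.001,0.001],
    [0.0015,-0.001,0.001],
    [0.0015,-0.001,0.001],
    [0.0015,-0.001,0.001],
    [0.0015,-0.001,0.001],
    [0.0015,-0.001,0.001],
    [0.0015,-0.001,0.001],
    [0.0015,-0.001,0.001],
    [0,0,0],
  ],
  turn=[
    [-0.038,0.006,0.002],
    [-0.038,0.006,0.002],
    [-0.038,0.006,0.002],
    [-0.038,0.006,0.002],
    [-0.038,0.006,0.002],
    [-0.038,0.006,0.002],
    [-0.038,0.006,0.002],
    [-0.038,0.006,0.002],
    [0,0,0],
  ],
  gripper=[0,0,0,0,0,0,0,0,0],
)

```text
time: 7.2
tool_pos: [0.4935, -0.1052, 0.1347]
tool_rot: [-2.881, 0.004, -1.68]
contact_force: [-0.3, -0.4, -0.5]
opening: 0.0459
```

```bash
python3 - <<'E'
from kin import *
s,p,Ro=st(); T=W([-.034,.073,.075]); R1=rot(tilt(15)); g=T+R1.apply([0,0,.006])
print(s['time'],p,np.round(s['qpos'],3),s['contact_force']); go(p,Ro,g-R1.apply([0,0,.045]),R1)
S.append((list(s['qpos']),p,s['tool_rot'])); k,e=fit(S); print(np.round(k,3),np.round(e,4), np.linalg.norm(fk(KK,s['qpos'])[0]-p))
E
```

```text
7.2 [ 0.49346596 -0.10523911  0.13467275] [-0.414  0.285  1.936  0.13   0.678  1.175] [-0.33714571 -0.38376944 -0.48559218]
turn [ 0.0014  0.004  -0.0014] deg 0.26
shift [ 0.0043 -0.0033  0.0236] len 0.0242
[0.223 0.073 0.506 0.046 0.38  0.003 0.    0.318] [0.0001 0.0001 0.0002 0.0003 0.0001] 0.00017447674458932028
```

Call:
carry_out(
  translation=[
    [0.0009,-0.0007,0.0145],
    [0.0009,-0.0007,0.0145],
    [0.0009,-0.0007,0.0145],
    [0.0009,-0.0007,0.0145],
    [0.0007,-0.0005,0.0106],
    [0,0,0],
  ],
  turn=[
    [0,0,0],
    [0,0,0],
    [0,0,0],
    [0,0,0],
    [0,0,0],
    [0,0,0],
  ],
  gripper=[0,0,0,0,0,0],
)

```text
time: 7.8
tool_pos: [0.5119, -0.1114, 0.0674]
tool_rot: [-2.885, 0.005, -1.681]
contact_force: [-0.4, -0.1, 0.6]
opening: 0.0461
```

Call:
carry_out(
  translation=[
    [0,0,0],
    [0,0,0],
    [0,0,0],
    [0,0,0],
    [0,0,0],
  ],
  turn=[
    [0,0,0],
    [0,0,0],
    [0,0,0],
    [0,0,0],
    [0,0,0],
  ],
  gripper=[0.8,0.8,0.8,0.8,0.8],
  squeeze=10,
)

```text
time: 8.3
tool_pos: [0.5127, -0.1115, 0.0688]
tool_rot: [-2.883, 0.004, -1.681]
contact_force: [1.7, 5.9, 2.2]
opening: 0.0115
```

The opening of 11.5 mm means the fingers hold the tab. Now I slide it outward, along the dock's +y (tool −x).

Call:
carry_out(
  translation=[
    [-0.003,0,0],
    [-0.003,0,0],
    [-0.003,0,0],
    [-0.003,0,0],
    [-0.002,0,0],
    [0,0,0],
  ],
  turn=[
    [0,0,0],
    [0,0,0],
    [0,0,0],
    [0,0,0],
    [0,0,0],
    [0,0,0],
  ],
  gripper=[0.8,0.8,0.8,0.8,0.8,0.8],
)

```text
time: 8.9
tool_pos: [0.5143, -0.0974, 0.0687]
tool_rot: [-2.883, 0.003, -1.681]
contact_force: [-2.9, 0.7, 5.3]
opening: 0.0121
```

```bash
python3 - <<'E'
from kin import *
s,p,Ro=st(); print(s['time'],p,s['contact_force'],s['opening']); print('tcp in dock mm',Rd.inv().apply(p-[q[0],q[1],0])*1e3)
ims=[]
T=W([-.034,.072,.075])
for n in('side','top'):
    c=read_camera(n); a,b=proj(c,T)[0].astype(int)
    x0,y0=a-50,b-50; ims.append(cv2.resize(c['img'][y0:y0+100,x0:x0+100,::-1],None,fx=4,fy=4,interpolation=2))
cv2.imwrite('pics/t2.png',np.hstack(ims))
E
```

```text
8.9 [ 0.51426137 -0.09737602  0.06869654] [-2.87327814  0.66574951  5.29077732] 0.012059147883194378
tcp in dock mm [-33.51883131  87.2372524   68.69653686]
```

View pics/t2.png

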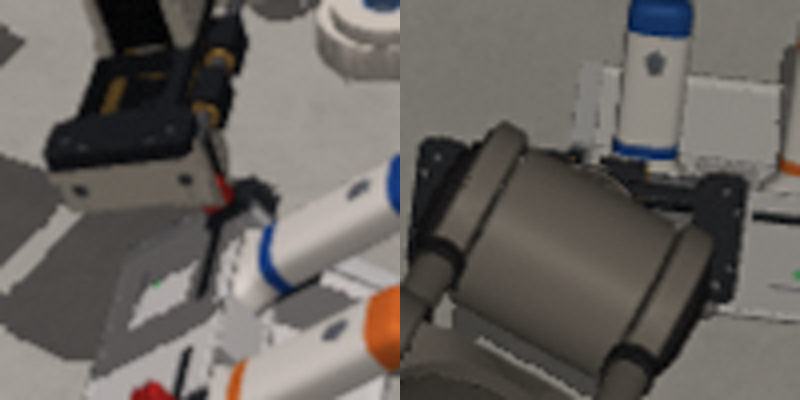

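The side view shows the red tab between the fingers, moved outward, with no end stop felt yet. I'll push a little further, then let go and back off.

Call:
carry_out(
  translation=[
    [-0.0015,0,0],
    [-0.001,0,0],
    [0,0,0],
  ],
  turn=[
    [0,0,0],
    [0,0,0],
    [0,0,0],
  ],
  gripper=[0.8,0.8,0.8],
)

```text
time: 9.3
tool_pos: [0.5145, -0.0954, 0.0687]
tool_rot: [-2.883, 0.003, -1.681]
contact_force: [-3.3, -1.1, 5.7]
opening: 0.0119
```

Call:
carry_out(
  translation=[
    [0,0,0],
    [0,0,0],
    [0,0,0],
    [0,0,-0.02],
    [0,0,-0.03],
    [0,0,-0.03],
    [0,0,-0.03],
    [0,0,0],
  ],
  turn=[
    [0,0,0],
    [0,0,0],
    [0,0,0],
    [0,0,0],
    [0,0,0],
    [0,0,0],
    [0,0,0],
    [0,0,0],
  ],
  gripper=[0.1,0.1,0.1,0.1,0.1,-0.6,-0.6,-0.6],
)

```text
time: 10.1
tool_pos: [0.4879, -0.0931, 0.1785]
tool_rot: [-2.877, 0.002, -1.682]
contact_force: [1.4, 0.3, -0.9]
opening: 0.0611
```

```bash
python3 - <<'E'
from kin import *
s,p,Ro=st(); print(s['time'],p,s['contact_force'],s['opening'],np.round(s['qpos'],2))
R1=rot(tilt(20)); G=W(BL+u*.055); g=G+R1.apply([0,0,.017])
print(g); go(p,Ro,g-R1.apply([0,0,.10]),R1)
# final options
for t in (45,60,70):
  R2=rot(tilt(t),1)
  for P in ([.65,-.1,.45],[.65,-.1,.55],[.6,-.1,.5],[.5,-.1,.5],[.7,-.1,.5]): print(t,P,[np.round(x,2).tolist() for x in ik(np.array(P),R2,n=12)])
c=read_camera('side'); save(c,'x'); a,b=proj(c,W([-.034,.072,.075]))[0].astype(int)
c2=read_camera('top'); a2,b2=proj(c2,W([-.034,.072,.075]))[0].astype(int)
f=lambda c,a,b:cv2.resize(c['img'][b-50:b+50,a-50:a+50,::-1],None,fx=4,fy=4,interpolation=2)
cv2.imwrite('pics/t3.png',np.hstack([f(c,a,b),f(c2,a2,b2)]))
E
```

```text
10.1 [ 0.48791431 -0.0931323   0.17850429] [ 1.39697764  0.31409015 -0.86989516] 0.061080826790031795 [-0.39  0.21  1.9   0.1   0.79  1.23]
[ 0.59142477 -0.14123628  0.07339023]
turn [ 0.0844  0.0009 -0.0025] deg 4.84
shift [ 0.0365 -0.0685  0.0301] len 0.0832
45 [0.65, -0.1, 0.45] [[-0.35, 0.09, 1.49, 0.24, 0.8, -1.91]]
45 [0.65, -0.1, 0.55] [[-0.35, 0.09, 1.23, 0.2, 1.06, -1.84]]
45 [0.6, -0.1, 0.5] [[-0.4, -0.01, 1.47, 0.25, 0.93, -1.93]]
45 [0.5, -0.1, 0.5] [[-0.54, -0.21, 1.64, 0.36, 1.0, -2.08]]
45 [0.7, -0.1, 0.5] [[-0.32, 0.19, 1.25, 0.18, 0.94, -1.83]]
60 [0.65, -0.1, 0.45] [[-0.39, 0.02, 1.74, 0.63, 0.42, -2.3]]
60 [0.65, -0.1, 0.55] [[-0.39, -0.01, 1.52, 0.4, 0.65, -2.04]]
60 [0.6, -0.1, 0.5] [[-0.44, -0.1, 1.73, 0.56, 0.56, -2.23]]
60 [0.5, -0.1, 0.5] [[-0.63, -0.31, 1.88, 0.71, 0.72, -2.42]]
60 [0.7, -0.1, 0.5] [[-0.34, 0.1, 1.53, 0.42, 0.52, -2.06]]
70 [0.65, -0.1, 0.45] []
70 [0.65, -0.1, 0.55] [[-0.4, -0.05, 1.68, 0.76, 0.41, -2.39]]
70 [0.6, -0.1, 0.5] [[-0.47, -0.13, 1.88, 1.09, 0.38, -2.76]]
70 [0.5, -0.1, 0.5] [[-0.69, -0.35, 2.03, 1.12, 0.61, -2.83]]
70 [0.7, -0.1, 0.5] [[-0.35, 0.07, 1.69, 0.96, 0.28, -2.6]]
```

View pics/t3.png

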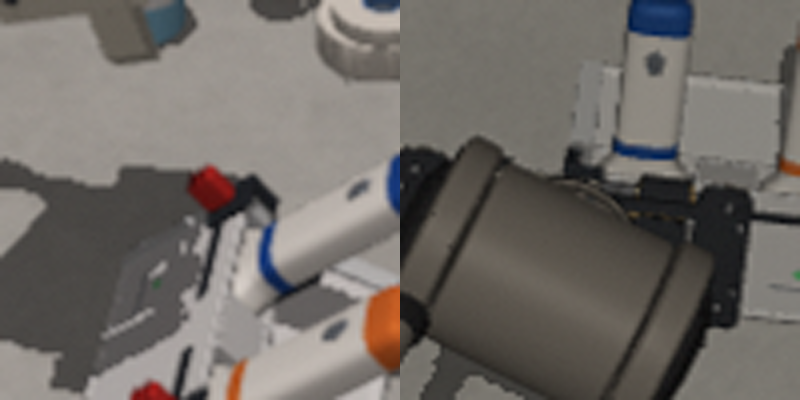

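The tab sits about 16 mm further out, so the lock is open, and the tongue is off the blue probe's shoulder. Next is the pre-grasp.

Call:
carry_out(
  translation=[
    [0.009,-0.017,0.0075],
    [0.009,-0.017,0.0075],
    [0.009,-0.017,0.0075],
    [0.0095,-0.0175,0.0076],
    [0,0,0],
    [0,0,0],
    [0,0,0],
  ],
  turn=[
    [0,0,0],
    [0,0,0],
    [0,0,0],
    [0,0,0],
    [0.0422,0,-0.001],
    [0.0422,0,-0.001],
    [0,0,0],
  ],
  gripper=[-0.9,-0.9,-0.9,-0.9,-0.9,-0.9,-0.9],
)

```text
time: 10.9
tool_pos: [0.5544, -0.1364, 0.1605]
tool_rot: [-2.803, 0.004, -1.68]
contact_force: [0.3, 0.2, 0.1]
opening: 0.0871
```

```bash
python3 - <<'E'
from kin import *
s,p,Ro=st(); print(s['time'],p,s['contact_force'],s['opening'],np.round(s['qpos'],2))
R1=rot(tilt(20)); G=W(BL+u*.055); g=G+R1.apply([0,0,.017]); go(p,Ro,g,R1)
ims=[]
for n in('side','top'):
    c=read_camera(n); a,b=proj(c,G)[0].astype(int)
    x0,y0=a-65,b-65; im=cv2.resize(c['img'][y0:y0+130,x0:x0+130,::-1],None,fx=3,fy=3,interpolation=2)
    for X,col in((p,(0,255,0)),(G,(0,255,255)),(W(BL+u*.115),(0,0,255)),(W(BL),(255,0,255))):
        cv2.drawMarker(im,tuple(((proj(c,X)[0]-[x0,y0])*3).astype(int)),col,0,12,1)
    ims.append(im)
cv2.imwrite('pics/t4.png',np.hstack(ims))
E
```

```text
10.9 [ 0.55437757 -0.13642271  0.16053279] [0.332719   0.2111836  0.06470621] 0.08711385279698743 [-0.44  0.33  1.8   0.17  0.7   1.13]
turn [ 0.011   0.004  -0.0021] deg 0.68
shift [ 0.0011 -0.0063  0.0946] len 0.0948
```

View pics/t4.png

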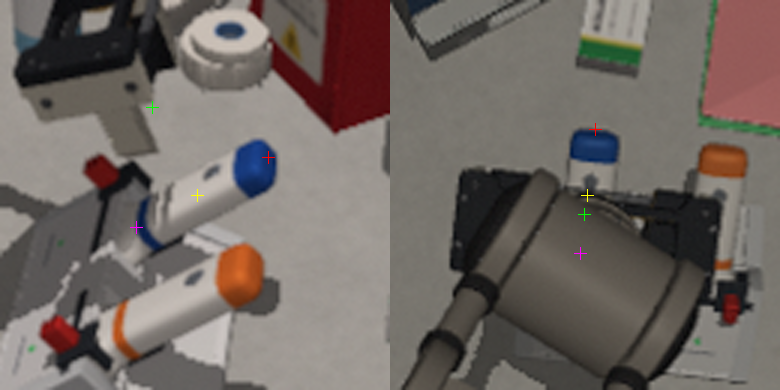

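The markers for the grip, the tail and the mouth lie on the probe's axis in both views. I descend and close gently first.

Call:
carry_out(
  translation=[
    [0.0002,-0.0011,0.017],
    [0.0002,-0.0011,0.017],
    [0.0002,-0.0011,0.017],
    [0.0002,-0.001,0.017],
    [0.0002,-0.001,0.0166],
    [0.0001,-0.001,0.01],
    [0,0,0],
  ],
  turn=[
    [0,0,0],
    [0,0,0],
    [0,0,0],
    [0.0055,0.002,-0.001],
    [0.0055,0.002,-0.001],
    [0,0,0],
    [0,0,0],
  ],
  gripper=[-0.9,-0.9,-0.9,-0.9,-0.9,-0.9,-0.9],
)

```text
time: 11.7
tool_pos: [0.5934, -0.1418, 0.0747]
tool_rot: [-2.791, -0.001, -1.679]
contact_force: [0.2, 0.5, -0.1]
opening: 0.0871
```

Call:
carry_out(
  translation=[
    [0,0,0],
    [0,0,0],
    [0,0,0],
    [0,0,0],
    [0,0,0],
    [0,0,0],
    [0,0,0],
  ],
  turn=[
    [0,0,0],
    [0,0,0],
    [0,0,0],
    [0,0,0],
    [0,0,0],
    [0,0,0],
    [0,0,0],
  ],
  gripper=[0.5,0.5,0.5,0.5,0.5,0.5,0.5],
  squeeze=10,
)

```text
time: 12.4
tool_pos: [0.5937, -0.142, 0.0764]
tool_rot: [-2.788, -0.002, -1.679]
contact_force: [0.5, 0.9, 1.6]
opening: 0.04
```

```bash
python3 - <<'E'
from kin import *
s,p,Ro=st(); print(s['time'],p,s['opening'],np.round(s['qpos'],3))
print('force tool',Ro.inv().apply(s['contact_force']),'torque',Ro.inv().apply(s['torque']))
R1=rot(tilt(20)); G=W(BL+u*.055); g=G+R1.apply([0,0,.017]); go(p,Ro,g,R1)
print('u in tool',Ro.inv().apply(Rd.apply(u)))
E
```

```text
12.4 [ 0.59365594 -0.14202598  0.07639869] 0.04002787132816691 [-0.415  0.508  1.803  0.216  0.501  1.092]
force tool [-0.89756509 -0.90117393 -1.38612264] torque [-0.2089117  -0.242627    0.01864992]
turn [-0.0048 -0.0014  0.0008] deg 0.29
shift [-0.0005  0.0032  0.002 ] len 0.0038
u in tool [ 0.00121264 -0.94135139 -0.33772933]
```

Call:
carry_out(
  translation=[
    [0,0,0],
    [0,0,0],
    [0,0,0],
    [0,-0.0038,-0.0013],
    [0,-0.0038,-0.0013],
    [0,-0.0038,-0.0013],
    [0,-0.0038,-0.0013],
    [0,0,0],
  ],
  turn=[
    [0,0,0],
    [0,0,0],
    [0,0,0],
    [0,0,0],
    [0,0,0],
    [0,0,0],
    [0,0,0],
    [0,0,0],
  ],
  gripper=[0.5,0.5,0.5,0.5,0.5,0.5,0.5,0.5],
  squeeze=40,
)

```text
time: 13.2
tool_pos: [0.6062, -0.1434, 0.0866]
tool_rot: [-2.788, -0.002, -1.679]
contact_force: [-4.5, 1.9, 3.2]
opening: 0.0395
```

```bash
python3 - <<'E'
from kin import *
s,p,Ro=st(); print(s['time'],p,s['opening'],np.round(s['qpos'],3))
print('force',s['contact_force'],'tool',Ro.inv().apply(s['contact_force']),'torque',Ro.inv().apply(s['torque']))
c=read_camera('side');a,b=proj(c,p)[0].astype(int)
cv2.imwrite('pics/t5.png',cv2.resize(c['img'][b-60:b+80,a-90:a+90,::-1],None,fx=4,fy=4,interpolation=2))
E
```

```text
13.2 [ 0.60616262 -0.14340893  0.08662691] 0.03953189577208576 [-0.407  0.51   1.759  0.196  0.542  1.12 ]
force [-4.47602318  1.86973809  3.20205642] tool [-1.37040311  3.25495044 -4.61640144] torque [-1.04010107 -0.13735387  0.07247094]
```

View pics/t5.png

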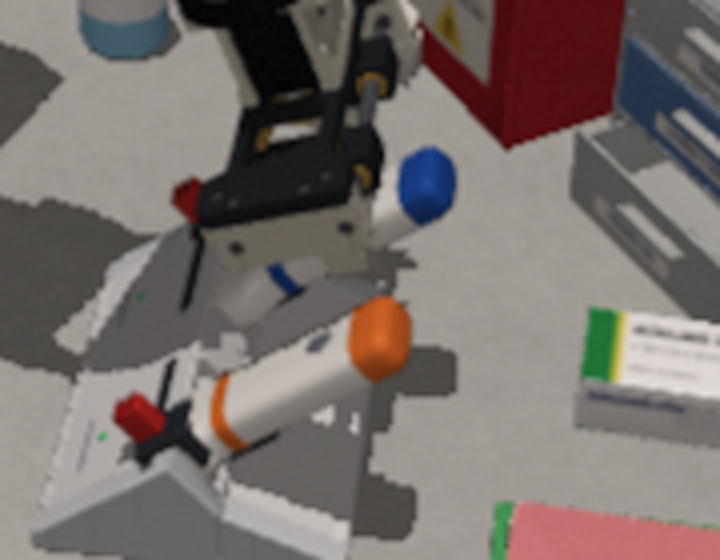

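The probe slides out with the gripper, and its head shows above the mouth. The forces are low (about 6 N), so I keep drawing along u.

Call:
carry_out(
  translation=[
    [0,-0.0056,-0.002],
    [0,-0.0056,-0.002],
    [0,-0.0056,-0.002],
    [0,-0.0056,-0.002],
    [0,-0.0056,-0.002],
    [0,-0.0056,-0.002],
    [0,-0.0094,-0.0034],
    [0,-0.0094,-0.0034],
    [0,-0.0094,-0.0034],
    [0,0,0],
  ],
  turn=[
    [0,0,0],
    [0,0,0],
    [0,0,0],
    [0,0,0],
    [0,0,0],
    [0,0,0],
    [0,0,0],
    [0,0,0],
    [0,0,0],
    [0,0,0],
  ],
  gripper=[0.5,0.5,0.5,0.5,0.5,0.5,0.5,0.5,0.5,0.5],
)

```text
time: 14.25
tool_pos: [0.6585, -0.1495, 0.1307]
tool_rot: [-2.783, -0.003, -1.679]
contact_force: [0.4, -0.2, -2.2]
opening: 0.0397
```

```bash
python3 - <<'E'
from kin import *
s,p,Ro=st(); print(s['time'],p,s['opening'],np.round(s['qpos'],3))
print('force',s['contact_force'],'torque',Ro.inv().apply(s['torque']), 'drawn u,w mm',Rd.inv().apply(p-[.59365594,-.14202598,.07639869])@np.c_[u,w]*1e3)
# plan: lift to P, flip about tool z, tilt to 65; check IK continuity
P=np.array([.60,-.10,.55]); go(p,Ro,P)
qq=np.array(s['qpos']); 
def path(fn,n,nm):
    global qq; m=0
    for i in range(1,n+1):
        r=ik(*fn(i/n),q0=qq)
        if not r: print(nm,'fail',i); return
        m=max(m,np.abs(r[0]-qq).max()); qq=r[0]
    print(nm,'max step',m.round(3),np.round(qq,2))
path(lambda f:(p+(P-p)*f,Ro),15,'lift')
for sg in(1,):
    path(lambda f:(P,Ro*R.from_rotvec([0,0,sg*np.pi*f])),30,'flip')
R2=Ro*R.from_rotvec([0,0,np.pi])
for f in np.arange(10,56,5): path(lambda g:(P,R2*R.from_rotvec([-np.radians(f-5+5*g),0,0])),3,f'tilt {f}')
E
```

```text
14.25 [ 0.65854482 -0.14947917  0.13067053] 0.03968661751562917 [-0.38   0.528  1.572  0.143  0.7    1.205]
force [ 0.4292858  -0.21387741 -2.19157563] torque [-0.32413057 -0.02759502 -0.01843671] drawn u,w mm [84.92764915  0.42495692]
shift [-0.0416 -0.0878 -0.4151] len 0.4263
lift max step 0.092 [-0.33  0.27  0.82  0.08  1.71  1.37]
flip fail 17
tilt 10 fail 1
tilt 15 fail 1
tilt 20 fail 1
tilt 25 fail 1
tilt 30 fail 1
tilt 35 fail 1
tilt 40 fail 1
tilt 45 fail 1
tilt 50 fail 1
tilt 55 fail 1
```

```bash
cat > pl.py <<'E'
from kin import *
s,p,Ro=st()
P=np.array([.60,-.10,.55]); qq=np.array(s['qpos'])
def path(fn,n,nm):
    global qq; m=0
    for i in range(1,n+1):
        r=ik(*fn(i/n),q0=qq)
        if not r: print(nm,'fail',i); return
        m=max(m,np.abs(r[0]-qq).max()); qq=r[0]
    print(nm,'max step',m.round(3),np.round(qq,2))
path(lambda f:(p+(P-p)*f,Ro),15,'lift')
path(lambda f:(P,Ro*R.from_rotvec([0,0,-np.pi*f])),30,'flip')
R2=Ro*R.from_rotvec([0,0,-np.pi])
pz=Ro.inv().apply(Rd.apply(u))
for f in np.arange(10,56,5): path(lambda g:(P,R2*R.from_rotvec([-np.radians(f-5+5*g),0,0])),3,f'tilt {f}'); print('lens elev',np.degrees(np.arcsin(-(R2*R.from_rotvec([-np.radians(f),0,0])).apply(pz)[2])).round(1))
E
python3 pl.py
```

```text
lift max step 0.092 [-0.33  0.27  0.82  0.08  1.71  1.37]
flip max step 0.105 [-0.33  0.27  0.82  0.08  1.71 -1.77]
tilt 10 max step 0.181 [-0.36  0.14  1.04  0.12  1.44 -1.8 ]
lens elev 11.1
tilt 15 max step 0.044 [-0.37  0.09  1.15  0.15  1.31 -1.83]
lens elev 16.1
tilt 20 max step 0.044 [-0.38  0.03  1.25  0.19  1.17 -1.86]
lens elev 21.1
tilt 25 max step 0.043 [-0.4  -0.01  1.35  0.24  1.04 -1.9 ]
lens elev 26.1
tilt 30 max step 0.043 [-0.41 -0.05  1.44  0.29  0.92 -1.95]
lens elev 31.1
tilt 35 max step 0.042 [-0.43 -0.09  1.53  0.37  0.79 -2.03]
lens elev 36.1
tilt 40 max step 0.042 [-0.44 -0.12  1.62  0.48  0.67 -2.13]
lens elev 41.1
tilt 45 max step 0.058 [-0.46 -0.14  1.7   0.63  0.55 -2.28]
lens elev 46.1
tilt 50 max step 0.088 [-0.47 -0.15  1.78  0.86  0.45 -2.51]
lens elev 51.1
tilt 55 max step 0.126 [-0.48 -0.16  1.85  1.2   0.38 -2.85]
lens elev 56.1
```

Call:
carry_out(
  translation=[
    [-0.004,-0.0088,-0.0415],
    [-0.004,-0.0088,-0.0415],
    [-0.004,-0.0088,-0.0415],
    [-0.004,-0.0088,-0.0415],
    [-0.004,-0.0088,-0.0415],
    [-0.004,-0.0088,-0.0415],
    [-0.004,-0.0088,-0.0415],
    [-0.004,-0.0088,-0.0415],
    [-0.004,-0.0088,-0.0415],
    [-0.004,-0.0088,-0.0415],
  ],
  turn=[
    [0,0,0],
    [0,0,0],
    [0,0,0],
    [0,0,0],
    [0,0,0],
    [0,0,0],
    [0,0,0],
    [0,0,0],
    [0,0,0],
    [0,0,0],
  ],
  gripper=[0.5,0.5,0.5,0.5,0.5,0.5,0.5,0.5,0.5,0.5],
)

```text
time: 15.25
tool_pos: [0.5991, -0.1013, 0.5503]
tool_rot: [-2.787, -0.002, -1.679]
contact_force: [0.9, -0.7, -2.1]
opening: 0.0401
```

Call:
carry_out(
  translation=[
    [0,0,0],
    [0,0,0],
    [0,0,0],
    [0,0,0],
    [0,0,0],
    [0,0,0],
    [0,0,0],
    [0,0,0],
    [0,0,0],
    [0,0,0],
  ],
  turn=[
    [0,0,-0.1],
    [0,0,-0.13],
    [0,0,-0.13],
    [0,0,-0.13],
    [0,0,-0.13],
    [0,0,-0.13],
    [0,0,-0.13],
    [0,0,-0.13],
    [0,0,-0.13],
    [0,0,-0.13],
  ],
  gripper=[0.5,0.5,0.5,0.5,0.5,0.5,0.5,0.5,0.5,0.5],
)

```text
time: 16.25
tool_pos: [0.5998, -0.1017, 0.5483]
tool_rot: [-3.036, -0.338, -0.421]
contact_force: [-0.3, 0.1, -1.2]
opening: 0.0396
```

Call:
carry_out(
  translation=[
    [0,0,0],
    [0,0,0],
    [0,0,0],
    [0,0,0],
    [0,0,0],
    [0,0,0],
    [0,0,0],
    [0,0,0],
    [0,0,0],
    [0,0,0],
  ],
  turn=[
    [0,0,-0.13],
    [0,0,-0.13],
    [0,0,-0.13],
    [0,0,-0.13],
    [0,0,-0.13],
    [0,0,-0.13],
    [0,0,-0.13],
    [0,0,-0.13],
    [0,0,-0.13],
    [0,0,-0.13],
  ],
  gripper=[0.5,0.5,0.5,0.5,0.5,0.5,0.5,0.5,0.5,0.5],
)

```text
time: 17.25
tool_pos: [0.5997, -0.1016, 0.5483]
tool_rot: [2.839, -0.186, 0.925]
contact_force: [0.1, -0.2, -3.1]
opening: 0.0396
```

Call:
carry_out(
  translation=[
    [0,0,0],
    [0,0,0],
    [0,0,0],
    [0,0,0],
    [0,0,0],
    [0,0,0],
  ],
  turn=[
    [0,0,-0.13],
    [0,0,-0.13],
    [0,0,-0.13],
    [0,0,-0.13],
    [0,0,-0.05],
    [0,0,0],
  ],
  gripper=[0.5,0.5,0.5,0.5,0.5,0.5],
)

```text
time: 17.85
tool_pos: [0.5997, -0.1017, 0.5483]
tool_rot: [2.788, 0.001, 1.461]
contact_force: [-0.2, 0.3, -1.4]
opening: 0.0398
```

Call:
carry_out(
  translation=[
    [0,0,0],
    [0,0,0],
    [0,0,0],
    [0,0,0],
    [0,0,0],
    [0,0,0],
    [0,0,0],
    [0,0,0],
    [0,0,0],
    [0,0,0],
  ],
  turn=[
    [-0.087,0,0],
    [-0.087,0,0],
    [-0.087,0,0],
    [-0.087,0,0],
    [-0.087,0,0],
    [-0.087,0,0],
    [-0.087,0,0],
    [-0.087,0,0],
    [-0.087,0,0],
    [0,0,0],
  ],
  gripper=[0.5,0.5,0.5,0.5,0.5,0.5,0.5,0.5,0.5,0.5],
)

```text
time: 18.85
tool_pos: [0.5982, -0.1013, 0.545]
tool_rot: [2.009, -0.002, 1.46]
contact_force: [0.0, -0.7, -1.7]
opening: 0.04
```

```bash
python3 - <<'E'
from kin import *
s,p,Ro=st(); print(s['time'],p,s['opening'],np.round(s['qpos'],3),np.round(s['qvel'],3))
print('force',s['contact_force'])
R0=R.from_euler('xyz',[-2.788,-.002,-1.679]); d=Ro.apply(R0.inv().apply(Rd.apply(u))); print('probe z elev',np.degrees(np.arcsin(d[2])),d)
c=read_camera('side'); c2=read_camera('top')
for x,n in((c,'side'),(c2,'top')):
    for nm in('probe_blue','probe_blue_tail'):
        t=nets.tip_of(x,nm); print(n,nm,[(np.round(y['pixel'],1),round(y['score'],2)) for y in t[:1]])
    G=p-Ro.apply([0,0,.019]); print(' predicted lens,tail',proj(x,np.array([G-d*.097,G+d*.063])).round(1).tolist())
cv2.imwrite('pics/t6.png',np.hstack([cv2.resize(x['img'][:,:,::-1],(400,300),interpolation=3) for x in(c,c2)]))
E
```

```text
18.85 [ 0.59821007 -0.10125947  0.54497249] 0.04000065352061666 [-0.461 -0.138  1.703  0.628  0.559 -2.274] [ 0.01   0.02  -0.124 -0.142  0.102  0.146]
force [ 0.04644399 -0.72016067 -1.73676266]
probe z elev -45.135000086218504 [-0.70091406  0.081045   -0.7087709 ]
side probe_blue []
side probe_blue_tail [(array([316.9,  48. ]), 0.93)]
 predicted lens,tail [[383.3, -23.6], [308.9, 48.3]]
top probe_blue [(array([325.4, 108.2]), 0.76)]
top probe_blue_tail [(array([315.3, 193.2]), 0.74)]
 predicted lens,tail [[322.7, 111.0], [313.8, 197.1]]
```

View pics/t6.png

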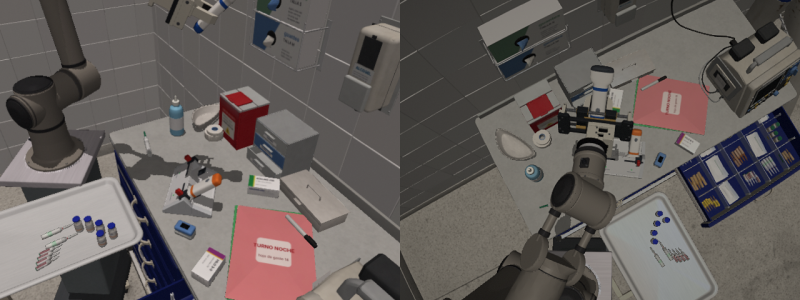

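The probe is held with its lens about 45° up, and it matches the prediction in both views. The blue bay is empty and the orange probe is still docked. I let the arm settle, check the bystanders, then hand in.

Call:
carry_out(
  translation=[
    [0,0,0],
    [0,0,0],
    [0,0,0],
    [0,0,0],
    [0,0,0],
    [0,0,0],
  ],
  turn=[
    [0,0,0],
    [0,0,0],
    [0,0,0],
    [0,0,0],
    [0,0,0],
    [0,0,0],
  ],
  gripper=[0.5,0.5,0.5,0.5,0.5,0.5],
)

```text
time: 19.75
tool_pos: [0.5996, -0.1017, 0.5483]
tool_rot: [2.005, 0.001, 1.461]
contact_force: [1.1, 1.0, -2.9]
opening: 0.0399
```

```bash
python3 - <<'E'
from kin import *
c=read_camera('side')
for nm in('gel_bottle','oximeter','carton_suture','kidney_dish','tab_right','tab_left'): print(nm,[(np.round(y['pixel'],1).tolist(),round(y['score'],2)) for y in nets.tip_of(c,nm)[:2]])
a=cv2.imread('pics/side0.png')[:,:,::-1].astype(int); b=c['img'].astype(int)
for nm,(x0,y0,x1,y1) in dict(oxi=(275,345,320,395),carton=(310,400,375,455),bottle=(268,150,300,222),dish=(300,165,355,215)).items(): print(nm,np.abs(a-b)[y0:y1,x0:x1].mean().round(1))
s,p,Ro=st(); print(s['time'],p,s['opening'],np.round(s['qvel'],3),s['contact_force'])
if abs(s['opening']-.04)<.002: print(robot.hand_in())
E
```

```text
gel_bottle [([283.8, 212.0], 0.88)]
oximeter [([292.9, 370.0], 0.65)]
carton_suture [([334.4, 430.6], 0.88)]
kidney_dish [([324.6, 192.1], 0.81)]
tab_right [([283.6, 305.9], 0.58), ([295.0, 371.3], 0.37)]
tab_left [([297.9, 251.8], 0.72)]
oxi 0.8
carton 0.7
bottle 0.8
dish 0.8
20.1 [ 0.59960263 -0.10171636  0.54830015] 0.03951049256870842 [ 0.004 -0.001  0.001  0.     0.     0.001] [ 0.42974201 -0.13485125 -2.34699644]
the job is handed in; nothing more can be done
None
```

The blue-tailed probe is out of its bay, turned over and still held in the gripper; I handed the job in at about 20 s. I slid the left lock about 16 mm open by its tab, then gripped the handle across its 40 mm width. I drew the probe about 85 mm along u, lifted it, and turned it over with a half turn about the tool axis and a 45° tilt.

**Last checks:**
- **Grip:** the opening is 39.5 mm, the measured load of about 2.3 N is close to the probe's weight, and the joints are at rest.
- **Lens:** it points about 45° above level, worked out from the tool pose. Where the networks saw the lens and tail (both in the top view, the tail only in the side view), they agreed to within about 8 px. The lens was out of the side camera's frame.
- **Height:** the TCP is at 0.55 m, which puts the whole probe well above 20 cm.
- **Other items:** the side view around the bottle, dish, oximeter and carton is unchanged from the start. The orange probe is still in its bay and its lock tab has not moved.

The only setback was that a 40° tool tilt was out of wrist range at the tab. I used 15° there and 20° for the grasp instead.

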